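Uncover a glass test plate and show its label to the reader

ROBOT

A 6-joint arm with a two-finger parallel gripper is mounted at the origin on the work surface. World frame = base frame: x ahead of the robot, y to its left, z up, the work surface at z = 0. Lengths are in m, angles in rad, forces in N, time in s.
With the tool pointing down it reaches from about 0.425 to 0.95 m from the base axis. Payload 3.5 kg.
Tool frame: the origin (TCP) lies midway between the tips of the shut fingers; the grasp point (between the pads) lies ctrl.grasp_offset behind it (ctrl.grasp_offset is the distance from the TCP to the grasp point, in m); x points along the fingers, y is the direction in which the jaws open and shut, and the axes are right-handed (so a half turn about x gives the same grasp; the last joint's range is limited). The gripper opens to 85 mm and grips with 20 to 120 N. Pads are 22 mm wide; open, the fingers measure 114 mm over their backs; the gripper's body (76 mm by 85 mm) begins 54 mm behind the grasp point. The pads swing forward as they close: fully open they stand 13 mm farther back than shut.
Start: joints at [-1.323, 0.286, 1.577, -0, 1.279, -0.15], TCP at [0.262, -0.622, 0.231] pointing down, gripper open.
Joint ranges: [-2.77, 2.77], [-0.9, 2.22], [0.21, 2.48], [-1.53, 4.67], [0.24, 2.81], [-2.84, 2.84]. Speed limits (rad/s): [2.79, 2.79, 3.14, 3.14, 3.14, 3.14].

INTERFACE

Orientations are given as a unit quaternion [x, y, z, w].
In Python, from plant import readout, read_camera, sign_off, ctrl gives the robot as it stands.
- The arm moves only by the tool drive_tool, never from a script. Its argument "steps" is a list of rows, each a list of 5 numbers: the shift along the tool's x, y, z in cm, then the turn about the tool's x in degrees, then the opening, from 0 (shut) to 1 (fully open). A call has 1 to 10 rows; each row shifts and turns the commanded pose from where the row before left it, along the tool's axes as they then stand; what a row does not reach is not made up. A row lasts 1/10 s, in which the tool goes at most 50 mm and 8.59 degrees, less where a joint would pass 70% of its speed; a pose out of reach is approached as far as the arm can. A call is refused whole if a number of a shift passes 5 or a number of a turn 8.59, either way. A call with a gripper value outside its range is refused whole. The fingers move at their own pace and stop on an object; "force" is the grip in N (left out, the last holds). Time passes only in rows, so rows that do not move let the fingers close. It gives the time, the measured TCP pose, the force and the opening at its end, in the units of the state.
- readout.get_state(): the state, without advancing time (a new reading comes with each control period).
- read_camera(name): name is "scene" or "side" or "wrist"; returns a dict with "frame" (420x560x3 uint8, red, green, blue), "vertical_fov" (degrees; the focal length in pixels is half the picture's height over the tangent of half this angle, whatever the lens; pixels are square), "cx", "cy" (the principal point, pixels), "eye" and "orientation" of the camera in the world. Camera axes: x right, y up, looking along -z (the intrinsics and any distortion apply to the point x, -y, -z); pixel columns grow to the right and rows downward; lengths in m; the calibration is good to about 2 mm. The wrist camera is an equidistant fisheye: a pixel r from the principal point sees the ray r / f radians off the axis. A picture is of the moment at which its call begins. There is no depth.
- sign_off(): hands the job in, once; it reports no verdict.
The state is a dict: "time": time; "qpos": joint angles; "dq": joint speeds; "joint_efforts": joint torques, N m; "eef_pos": TCP position; "tcp_rot": TCP orientation; "contact_force": force on the tool from outside, world axes, zero at the start; "wrist_torque": the same for the moment, N m; "opening": opening from 0.0 (shut) to 1.0 (fully open).
Only numpy, scipy, OpenCV 4.12 (cv2) and the standard library are available. Lean on these libraries where they do the work, as an engineer would, in place of code of your own. Each camera call takes 0.05 s, during which the arm holds its last target. There are 200 camera calls.

TASK

Book in the glass test plate that lies on the wooden board: first take off the cover glass lying on it and lay that flat in its empty bay in the grey kit tray. Then find the plate's frosted label end by its notched corner, pick the plate up by the clear end with the fingers off the label, and hold it level and label up at the label reader's reading point, frosted end pointing in towards the reader and clear end towards the reader's front. Finish while still holding the plate there, steady and touching nothing else; do not drop or throw the glass, and leave the other things where they are.

Things in the scene. Friction and masses are not known exactly. Their poses are not given: they have to be found in the camera images.
- plate: the glass test plate: clear, faintly greenish glass, 114 x 44 x 6 mm (x, y, z), lying flat on the wooden board in any direction, label always up at the start. Origin: centre of its underside; x runs along its length to the frosted end, z out of the label face. The last 30 mm at +x are frosted white on the top face (the label). An 8 x 8 mm square notch is cut out of the corner at +x, +y. The rest is clear
- plate_frost (a point): centre of the frosted label, on the plate's top face: 42 mm from the plate's origin along +x, 6 mm up
- plate_clear (a point): middle of the plate's clear short edge, on the top face: 57 mm from the plate's origin along -x, 6 mm up
- cover: the cover glass: plain clear glass, 80 x 56 x 6 mm, no notch, no frosting, same either way round; at the start it lies flat on the plate's clear part, centred 15 mm from the plate's origin towards the clear end, and overhangs the plate's long sides by 6 mm each. Origin: centre of its underside; x along its 80 mm length
- board: fixed wooden board under the plate, 240 x 180 x 12 mm; origin: centre of its underside
- tray: fixed grey plastic kit tray, 200 x 230 mm (x, y), floor 4 mm thick, rim 14 mm high, standing to the left or the right of the board. Far half (+x): two tool channels along y holding the palette knife and the brush. Near half (-x): at -y the empty bay for the cover glass, at +y a well with a 60 x 50 x 22 mm cardboard label box fixed in it. Origin: centre of its underside
- tray_bay (a point): centre of the floor of the empty bay, 4 mm above the table; axes as the tray's. The bay is 88 mm long (x) by 64 mm wide (y). Its long sides are four 22 mm pieces of 8 mm high wall at the bay's ends with a 44 mm gap in the middle of each side, where a finger can go down to the tray floor, with 33 mm free outside the wall; its ends are closed by 10 mm high walls
- reader: fixed label reader across the board from the tray: black foot 8 mm thick, 96 mm wide, from 45 mm before (-x) to 140 mm behind (+x) the origin; pole at the back; black head 72 mm wide, 40 to 145 mm behind the origin, 160 to 265 mm above the table, amber window looking down and forward. Origin: on the table, mid of the ring printed on the foot; -x is its front, facing roughly the robot
- reader_focus (a point): the reading point: 120 mm above the table, straight above the ring printed on the foot and about 100 mm from the window; axes as the reader's. The middle of the label belongs here
- spatula: bystander: palette knife with black handle and steel blade, 187 mm long, up to 12 mm high, in the near tool channel of the tray
- brush: bystander: flat pastry brush with wooden handle, 172 mm long, 14 mm high, in the far tool channel of the tray
- strip: bystander: blank glass strip, 114 x 44 x 6 mm, without notch, frosting or cover, lying on the table beyond the board
- jar: bystander: small closed jar with white lid, 56 mm across, 80 mm high, beyond the board at the left
- scoop: bystander: steel scoop, 165 mm long, 30 mm high, at the back right of the middle
Mind the look-alikes: they are no part of the job. What is shaped like the plate but red or yellow is not meant. What is shaped like the cover but purple is not meant.

How it is judged:
By the outcome, as a careful person would: the job done as asked, in the order asked, and still so for the second after the job is handed in, while the arm keeps its last pose, push and grip.
It also fails if it takes over 51 s, if anything falls off the work surface, if the arm or the gripper's body presses on something with over 40 N, if the wrist force passes 120 N, or if a joint passes its speed limit or range.

## Working session

There is one attempt and no reset: what is moved stays moved. The work goes in short steps, Python scripts to look and compute and a tool call to move; the robot and the scene stay as the last step left them, time stands still between calls to the robot, and variables do not carry over. Pictures are saved under pics/ and viewed, about 8 in all and at most 12, crops included, and the job is handed in when it is done.

Besides the shell and the picture viewer there is one more tool, called after "Call:" by a JSON object that holds its "fn" and its "kwargs", one argument or row to a line. drive_tool: Moves the arm, as the interface text tells. Its arguments: {"type":"object","properties":{"steps":{"type":"array","items":{"type":"array","items":{"type":"number"}}},"force":{"type":"number"}},"required":["steps"]}

```bash
mkdir -p pics; ls; python3 - <<'E'
from plant import readout, read_camera, ctrl
import cv2,json
print(readout.get_state()); print(ctrl.grasp_offset)
for n in ["scene","side","wrist"]:
    d=read_camera(n); cv2.imwrite(f"pics/{n}0.png",cv2.cvtColor(d.pop("frame"),cv2.COLOR_RGB2BGR)); print(n,d)
a=cv2.imread("pics/scene0.png");b=cv2.imread("pics/side0.png")
E
```

```text
pics
{'time': 0.0, 'qpos': array([-1.32301023e+00,  2.87180446e-01,  1.57818347e+00,  2.30514300e-05,
        1.27859672e+00, -1.49997055e-01]), 'dq': array([-5.16417921e-05, -4.01641218e-04, -1.01099074e-03, -8.29474534e-05,
       -1.53866192e-03, -1.44775002e-03]), 'joint_efforts': array([-2.44039247e-04, -4.05981517e+01, -2.92625999e+01, -1.30443191e-04,
        5.88085939e-03,  5.96388261e-06]), 'eef_pos': array([ 0.26134946, -0.6216376 ,  0.22993382]), 'tcp_rot': array([-0.69313386, -0.14054637,  0.69320012, -0.1388732 ]), 'contact_force': array([ 0.10234087, -0.16861997, -0.01505546]), 'wrist_torque': array([-0.08124583,  0.00123681, -0.00948254]), 'opening': 1.002592107626966}
0.0187
scene {'vertical_fov': 52.75768720942362, 'cx': 284.06342163437137, 'cy': 211.83741192746376, 'eye': array([1.19600035, 0.18675258, 0.65980668]), 'orientation': array([0.25500608, 0.3475279 , 0.73464113, 0.52392619])}
side {'vertical_fov': 48.756797188630124, 'cx': 283.7609430298797, 'cy': 210.94688788678124, 'eye': array([0.32392145, 0.66282357, 0.7325498 ]), 'orientation': array([-0.06778114,  0.40857173,  0.90054236, -0.13228119])}
wrist {'vertical_fov': 65.70646984690485, 'cx': 284.03068300640075, 'cy': 212.41882205013647, 'eye': array([ 0.32408224, -0.59542235,  0.37288282]), 'orientation': array([-0.1109007 ,  0.07479687, -0.54855511,  0.82534463])}
```

View pics/scene0.png

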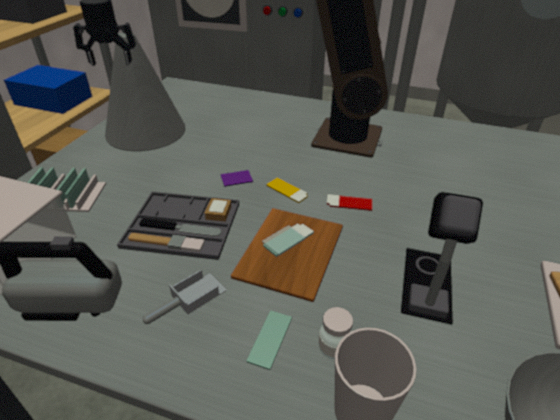

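View pics/side0.png

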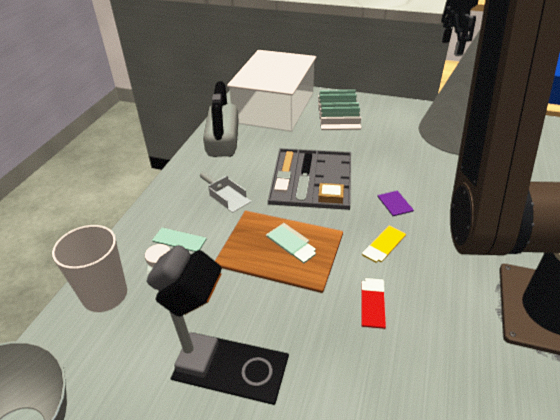

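```bash
cat > h.py <<'E'
import numpy as np, cv2
from scipy.spatial.transform import Rotation as R
from plant import readout, read_camera, sign_off, ctrl
def cam(n):
    d=read_camera(n); d["n"]=n; d["R"]=R.from_quat(d["orientation"]).as_matrix(); d["f"]=210/np.tan(np.radians(d["vertical_fov"])/2); return d
def save(d,fn,crop=None,k=1):
    im=cv2.cvtColor(d["frame"],cv2.COLOR_RGB2BGR)
    if crop: x0,y0,x1,y1=crop; im=im[y0:y1,x0:x1]
    im=cv2.resize(im,None,fx=k,fy=k,interpolation=cv2.INTER_CUBIC); cv2.imwrite(fn,im); return im
def px2w(d,u,v,z):
    a=np.array([u-d["cx"],v-d["cy"]])/d["f"]
    if d["n"]=="wrist":
        r=np.hypot(*a); s=np.sin(r)/r if r>1e-9 else 1; ray=np.array([a[0]*s,-a[1]*s,-np.cos(r)])
    else: ray=np.array([a[0],-a[1],-1])
    ray=d["R"]@ray; t=(z-d["eye"][2])/ray[2]; return d["eye"]+t*ray
def w2px(d,p):
    c=d["R"].T@(np.asarray(p)-d["eye"]); x,y,z=c[0],-c[1],-c[2]
    if d["n"]=="wrist":
        h=np.hypot(x,y); t=np.arctan2(h,z); return np.array([d["cx"]+d["f"]*t*x/h,d["cy"]+d["f"]*t*y/h])
    return np.array([d["cx"]+d["f"]*x/z,d["cy"]+d["f"]*y/z])
E
python3 - <<'E'
from h import *
a=cam("scene");b=cam("side")
A=save(a,"pics/a.png",(115,180,375,300),3); save(b,"pics/b.png",(160,140,360,290),4)
import pickle;pickle.dump((a,b),open("ab.pkl","wb"))
for n,d,pts in (("scene",a,[(151,193),(239,203),(226,256),(121,248),(429,265)]),("side",b,[(277,149),(352,152),(350,208),(269,204),(258,372)])):
    print(n,[px2w(d,*p,0.014 if i<4 else .008).round(3).tolist() for i,p in enumerate(pts)])
E
```

```text
scene [[0.477, -0.408, 0.014], [0.441, -0.18, 0.014], [0.621, -0.132, 0.014], [0.674, -0.359, 0.014], [0.497, 0.283, 0.008]]
side [[0.671, -0.369, 0.014], [0.468, -0.411, 0.014], [0.428, -0.176, 0.014], [0.617, -0.137, 0.014], [0.497, 0.282, 0.008]]
```

View pics/b.png

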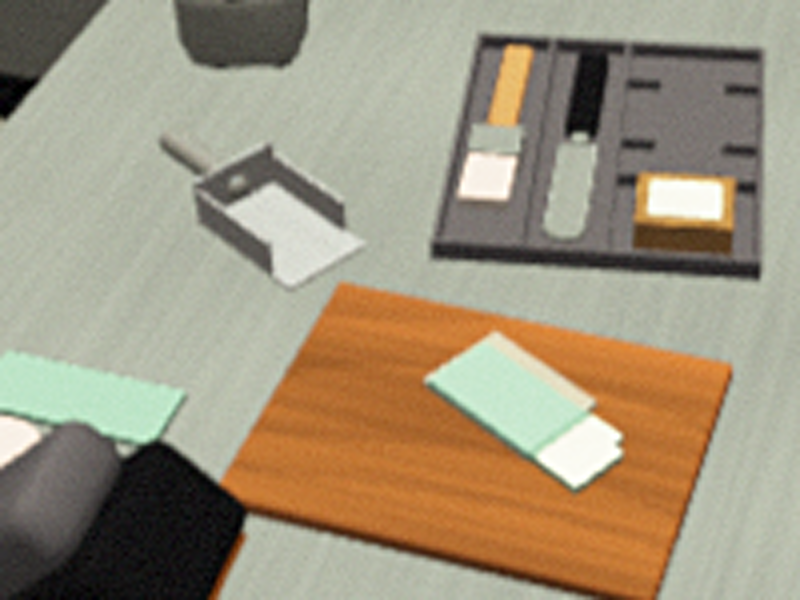

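View pics/a.png

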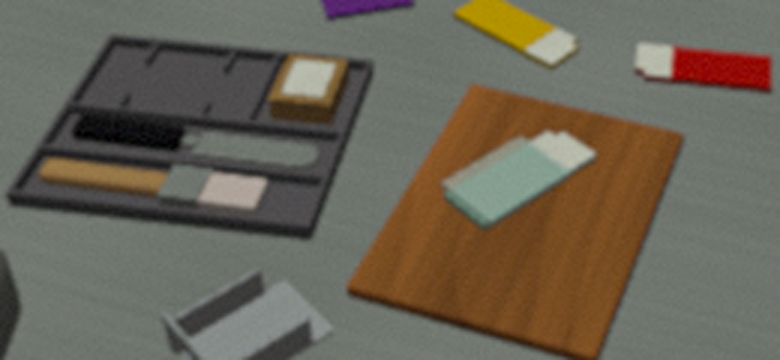

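Side crop: cover (4x crop) corners ≈(425,380),(495,332),(595,403),(540,458); frosted end (575,490),(622,455) with the notch near (610,425). The tray is on the right (bay at top right of crop b), the reader on the left with its ring at (258,372) in the side view.

```bash
python3 - <<'E'
from h import *
import pickle
a,b=pickle.load(open("ab.pkl","rb"))
S=lambda u,v,z:px2w(b,160+(u+.5)/4-.5,140+(v+.5)/4-.5,z)[:2].round(4).tolist()
A=lambda u,v,z:px2w(a,115+(u+.5)/3-.5,180+(v+.5)/3-.5,z)[:2].round(4).tolist()
print("side cover",[S(u,v,.024) for u,v in((425,380),(495,332),(595,403),(540,458))])
print("side label end",[S(u,v,.018) for u,v in((575,490),(622,455),(622,435),(600,415))])
print("scene cover",[A(u,v,.024) for u,v in((445,183),(483,218),(520,135),(565,172))])
print("scene label end",[A(u,v,.018) for u,v in((595,155),(565,132))])
s=readout.get_state();T=R.from_quat(s["tcp_rot"]).as_matrix();print(T.round(3))
w=cam("wrist"); print((T.T@(w["eye"]-s["eef_pos"])).round(3), (T.T@w["R"]).round(3))
E
```

```text
side cover [[0.5867, -0.0248], [0.5612, -0.0728], [0.4924, -0.0336], [0.5097, 0.0142]]
side label end [[0.4874, 0.0256], [0.4701, -0.0056], [0.4737, -0.02], [0.4889, -0.0313]]
scene cover [[0.5596, -0.0708], [0.5848, -0.0323], [0.49, -0.0359], [0.5189, 0.0089]]
scene label end [[0.4865, 0.0232], [0.4683, -0.0061]]
[[-0.     0.387 -0.922]
 [ 0.001 -0.922 -0.387]
 [-1.    -0.001 -0.   ]]
[-0.143 -0.    -0.068] [[-0.     0.265 -0.964]
 [ 1.     0.001 -0.   ]
 [ 0.    -0.964 -0.265]]
```

Call:
{"fn": "drive_tool", "kwargs": {
  "steps": [
    [0, -3.3, -3.65, 0, 1],
    [0, -3.3, -3.65, 0, 1],
    [0, -3.3, -3.65, 0, 1],
    [0, -3.3, -3.65, 0, 1],
    [0, -3.3, -3.65, 0, 1],
    [0, -3.3, -3.65, 0, 1],
    [0, -3.3, -3.65, 0, 1],
    [0, -3.3, -3.65, 0, 1],
    [0, -3.3, -3.65, 0, 1],
    [0, -3.3, -3.65, 0, 1]
  ]
}}

```text
time: 1.3
eef_pos: [0.4707, -0.1747, 0.2317]
tcp_rot: [0.693, 0.139, -0.693, 0.14]
contact_force: [1.6, 0.1, 0.5]
opening: 0.999
```

Call:
{"fn": "drive_tool", "kwargs": {
  "steps": [
    [0, -2.7, -3, 0, 1],
    [0, -2.7, -3, 0, 1],
    [0, -2.7, -3, 0, 1],
    [0, -2.8, -2.9, 0, 1],
    [0.5, 0, 0, 8.5, 1],
    [0.5, 0, 0, 8.5, 1],
    [0.5, 0, 0, 8.5, 1],
    [0.5, 0, 0, 8.5, 1],
    [0.5, 0, 0, 8.5, 1],
    [0.5, 0, 0, 8.5, 1]
  ]
}}

```text
time: 2.3
eef_pos: [0.5376, -0.03, 0.2012]
tcp_rot: [0.685, -0.174, -0.685, -0.174]
contact_force: [0.5, 0.1, -0.2]
opening: 1.004
```

```bash
python3 - <<'E'
from h import *
import pickle
s=readout.get_state();print(s["time"],s["eef_pos"].round(4),R.from_quat(s["tcp_rot"]).as_matrix().round(3).tolist())
w=cam("wrist");pickle.dump(w,open("w1.pkl","wb"));save(w,"pics/w1.png",None,1)
print(w2px(w,[.538,-.03,.024]))
u,v=w2px(w,[.53,-.025,.02]).astype(int); x0=max(0,min(360,u-100));y0=max(0,min(270,v-75));print(x0,y0)
save(w,"pics/w1c.png",(x0,y0,x0+200,y0+150),4)
E
```

```text
2.3 [ 0.5376 -0.03    0.2012] [[0.0, -0.478, -0.878], [-0.0, -0.878, 0.478], [-1.0, -0.0, -0.0]]
[284.64692929 192.46819127]
184 125
```

View pics/w1c.png

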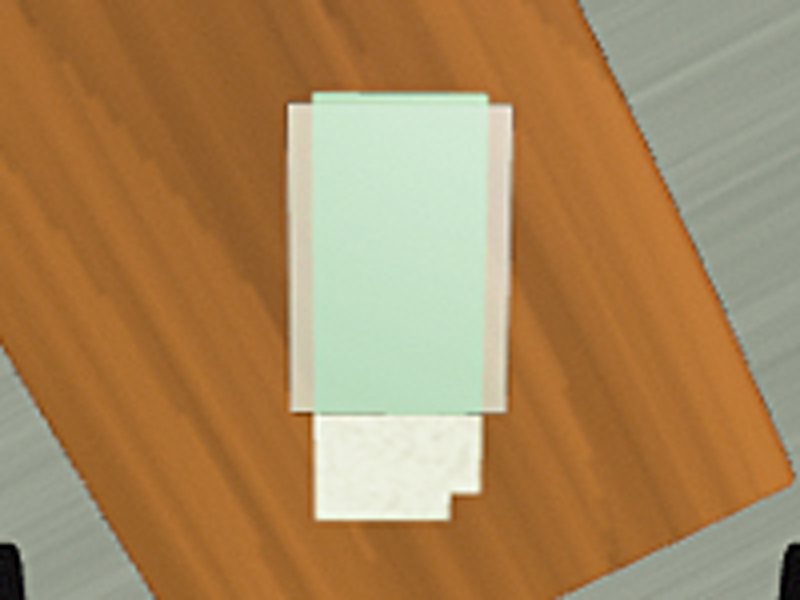

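Wrist view: cover corners at crop (288,104),(513,104),(507,412),(290,412); the plate beneath, frosted end at the bottom with the notch at (465,507).

```bash
python3 - <<'E'
from h import *
import pickle
w=pickle.load(open("w1.pkl","rb"))
W=lambda u,v,z:px2w(w,184+(u+.5)/4-.5,125+(v+.5)/4-.5,z)[:2]
c=np.array([W(*p,.024) for p in((288,104),(513,104),(507,412),(290,412))])
T=np.array([[0,-.478,-.878],[0,-.878,.478],[-1,0,0.]]);t=np.array([.5376,-.03,.2012])
d=(c[2]+c[3]-c[0]-c[1])/2;e=(c[0]+c[3]-c[1]-c[2])/2
print(c.round(4).tolist(),c.mean(0),np.hypot(*d),np.hypot(*e),np.degrees(np.arctan2(d[1],d[0])),np.degrees(np.arctan2(e[1],e[0])))
print("tool dy,dz",(T.T@np.r_[c.mean(0)-t[:2],0])[1:])
p=np.array([W(*q,.018) for q in((312,93),(488,93),(316,520),(450,520),(481,493))])
print(p.round(4).tolist(), np.degrees(np.arctan2(*(p[2]-p[0])[::-1])), np.hypot(*(p[2]-p[0])))
# undo perspective check: finger symmetric? project TCP ground point
print(w2px(w,[t[0],t[1],.02]))
E
```

```text
[[0.5888, -0.0251], [0.5623, -0.0737], [0.4926, -0.0357], [0.5195, 0.0137]] [ 0.54079254 -0.03019629] 0.07937615092170791 0.05578558227915607 151.03549727611713 61.41625215374837
tool dy,dz [-0.00135369 -0.00289687]
[[0.5881, -0.0311], [0.567, -0.0697], [0.488, 0.0244], [0.4706, -0.0075], [0.4736, -0.0185]] 150.99933317764186 0.11445716309798837
[284.82588618 191.99882405]
```

Call:
{"fn": "drive_tool", "kwargs": {
  "steps": [
    [3, -0.15, -0.3, 0, 0.8],
    [4, 0, 0, 0, 0.8],
    [4, 0, 0, 0, 0.8],
    [3, 0, 0, 0, 0.8],
    [2, 0, 0, 0, 0.8],
    [1.5, 0, 0, 0, 0.8],
    [1, 0, 0, 0, 0.8],
    [0.3, 0, 0, 0, 0.8],
    [0, 0, 0, 0, 0.8]
  ],
  "force": 30
}}

```text
time: 3.25
eef_pos: [0.5414, -0.0302, 0.0137]
tcp_rot: [0.686, -0.172, -0.686, -0.172]
contact_force: [0.0, 1.2, -0.7]
opening: 0.802
```

```bash
python3 - <<'E'
from h import *
s=readout.get_state();print(s["time"],s["eef_pos"].round(4),s["contact_force"],s["opening"])
w=cam("wrist");save(w,"pics/w2.png",(84,100,484,400),2)
E
```

```text
3.25 [ 0.5414 -0.0302  0.0137] [ 0.04117161  1.16928225 -0.67638282] 0.801942699571021
```

View pics/w2.png

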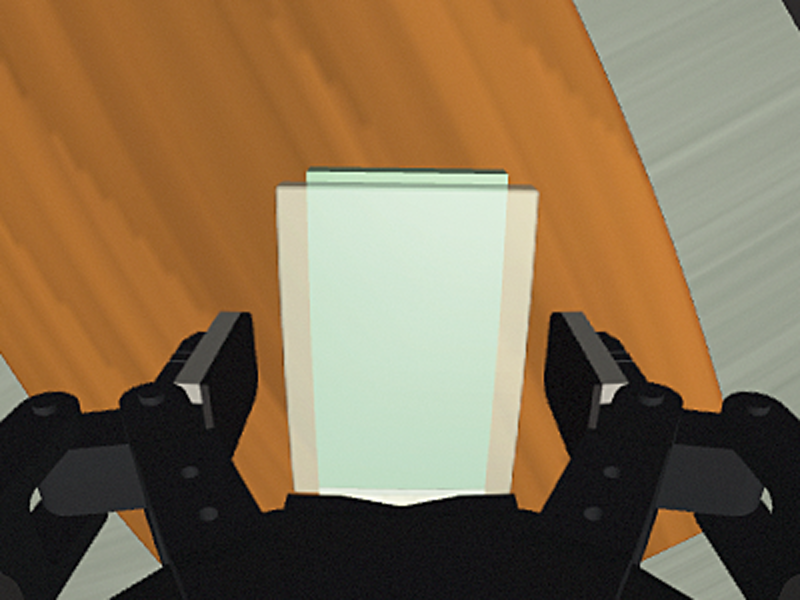

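The cover sits centred between the pads with no contact. I'll lower a bit and close.

Call:
{"fn": "drive_tool", "kwargs": {
  "steps": [
    [0.3, 0, 0, 0, 0.8],
    [0.3, 0, 0, 0, 0.8],
    [0, 0, 0, 0, 0.75],
    [0, 0, 0, 0, 0.7],
    [0, 0, 0, 0, 0.6],
    [0, 0, 0, 0, 0.5],
    [0, 0, 0, 0, 0.5]
  ],
  "force": 30
}}

```text
time: 4.0
eef_pos: [0.5418, -0.0303, 0.0081]
tcp_rot: [0.686, -0.172, -0.685, -0.172]
contact_force: [-0.8, 0.8, 5.6]
opening: 0.644
```

Call:
{"fn": "drive_tool", "kwargs": {
  "steps": [
    [-0.2, 0, 0, 0, 0.5],
    [-0.5, 0, 0, 0, 0.5],
    [-1, 0, 0, 0, 0.5],
    [-2, 0, 0, 0, 0.5],
    [-3, 0, 0, 0, 0.5],
    [-4, 0, 0, 0, 0.5],
    [-4, 0, 0, 0, 0.5],
    [-2, 0, 0, 0, 0.5],
    [0, 0, 0, 0, 0.5]
  ]
}}

```text
time: 4.9
eef_pos: [0.5434, -0.0307, 0.1792]
tcp_rot: [0.689, -0.172, -0.683, -0.172]
contact_force: [0.3, -0.5, -0.4]
opening: 0.646
```

```bash
python3 - <<'E'
from h import *
import pickle
s=readout.get_state();print(s["time"],s["eef_pos"].round(4),s["contact_force"],s["opening"])
w=cam("wrist");pickle.dump(w,open("w3.pkl","wb"));save(w,"pics/w3.png",(84,100,484,400),2)
E
```

```text
4.9 [ 0.5434 -0.0307  0.1792] [ 0.27322638 -0.45555597 -0.41408905] 0.6460267277726113
```

View pics/w3.png

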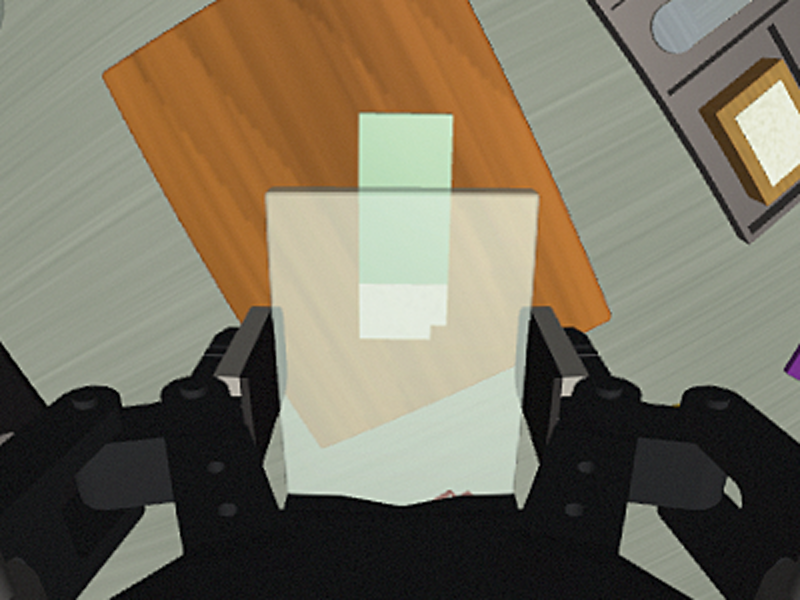

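Cover is held level and square; the plate stayed put on the board. Locating the bay roughly from the earlier pictures (bay centre: side crop (690,117), scene crop (180,82)).

```bash
python3 - <<'E'
from h import *
import pickle
a,b=pickle.load(open("ab.pkl","rb"))
S=lambda u,v,z:px2w(b,160+(u+.5)/4-.5,140+(v+.5)/4-.5,z)[:2]
A=lambda u,v,z:px2w(a,115+(u+.5)/3-.5,180+(v+.5)/3-.5,z)[:2]
sc=np.array([S(*p,.01) for p in((643,85),(742,90),(638,145),(740,150))]);ac=np.array([A(*p,.01) for p in((155,52),(232,65),(127,103),(208,108))])
print(sc.round(3).tolist(),sc.mean(0),ac.round(3).tolist(),ac.mean(0))
c=(sc.mean(0)+ac.mean(0))/2
s=readout.get_state();T=R.from_quat(s["tcp_rot"]).as_matrix();print((T.T@np.r_[c-s["eef_pos"][:2],0]).round(4))
E
```

```text
[[0.542, -0.351], [0.477, -0.364], [0.53, -0.285], [0.465, -0.298]] [ 0.50358611 -0.32441734] [[0.475, -0.366], [0.469, -0.296], [0.542, -0.352], [0.526, -0.287]] [ 0.50309554 -0.32534937]
[ 1.000e-04  2.778e-01 -1.053e-01]
```

Call:
{"fn": "drive_tool", "kwargs": {
  "steps": [
    [0, 4.6, -1.75, 0, 0.5],
    [0, 4.6, -1.75, 0, 0.5],
    [0, 4.6, -1.75, 0, 0.5],
    [0, 4.6, -1.75, 0, 0.5],
    [0, 4.6, -1.75, 0, 0.5],
    [0, 4.6, -1.75, 0, 0.5]
  ]
}}

```text
time: 5.55
eef_pos: [0.5013, -0.3238, 0.1713]
tcp_rot: [-0.684, 0.172, 0.687, 0.173]
contact_force: [0.7, -0.1, -1.5]
opening: 0.651
```

Call:
{"fn": "drive_tool", "kwargs": {
  "steps": [
    [1, 0.2, 0, -7.9, 0.5],
    [1, 0, 0, -7.9, 0.5],
    [1, 0, 0, -7.9, 0.5],
    [1, 0, 0, -8, 0.5],
    [1, 0, 0, -8, 0.5],
    [0, 0, 0, 0, 0.5]
  ]
}}

```text
time: 6.15
eef_pos: [0.4998, -0.3228, 0.1197]
tcp_rot: [-0.702, -0.073, 0.706, -0.068]
contact_force: [1.2, -0.3, -1.2]
opening: 0.648
```

```bash
python3 - <<'E'
from h import *
import pickle
s=readout.get_state();print(s["time"],s["eef_pos"].round(4),s["contact_force"],s["opening"],R.from_quat(s["tcp_rot"]).as_matrix().round(3).tolist())
w=cam("wrist");pickle.dump((w,s),open("w4.pkl","wb"));save(w,"pics/w4.png",(84,60,484,360),2)
print(w2px(w,[.503,-.325,.004]))
E
```

```text
6.15 [ 0.4998 -0.3228  0.1197] [ 1.20221638 -0.34872372 -1.24892564] 0.647753682217983 [[-0.006, 0.199, -0.98], [0.006, -0.98, -0.199], [-1.0, -0.007, 0.005]]
[288.85540902 204.87986548]
```

View pics/w4.png

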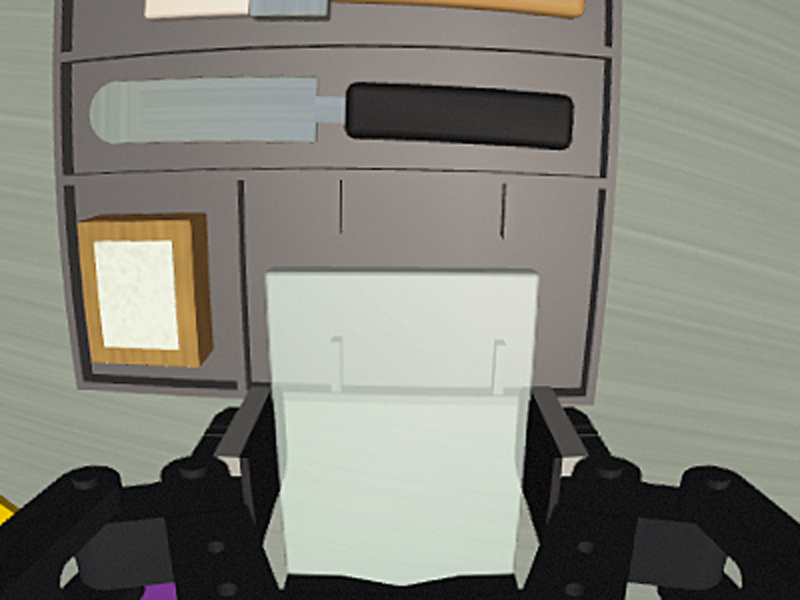

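Wrist view: bay wall pieces at crop x≈341 and ≈503 from y≈180 (far) to ≈394 (near, through the held cover); spatula and label box beside it.

```bash
python3 - <<'E'
from h import *
import pickle
w,s=pickle.load(open("w4.pkl","rb"))
W=lambda u,v,z:px2w(w,84+(u+.5)/2-.5,60+(v+.5)/2-.5,z)[:2]
for z in(.008,.012):
    c=np.array([W(*p,z) for p in((341,180),(504,183),(497.5,395),(339,393))])
    d=(c[0]+c[1]-c[2]-c[3])/2;e=(c[0]+c[3]-c[1]-c[2])/2
    print(z,c.round(4).tolist(),c.mean(0),np.hypot(*d),np.hypot(*e),np.degrees(np.arctan2(d[1],d[0])),np.degrees(np.arctan2(e[1],e[0])))
    T=R.from_quat(s["tcp_rot"]).as_matrix();print((T.T@np.r_[c.mean(0)-s["eef_pos"][:2],0]))
q=[W(*p,.014) for p in((58,177),(615,180),(594,402),(79,388))];print(np.round(q,4).tolist())
# cover in tool frame, underside ~ TCP+.010
zc=s["eef_pos"][2]+.016
k=np.array([W(*p,zc) for p in((267,271),(538,271))]);print("cover far edge",k.round(4).tolist(),np.degrees(np.arctan2(*(k[0]-k[1])[::-1])),"in tool",[(T.T@np.r_[p-s["eef_pos"][:2],0]).round(4).tolist() for p in k],np.hypot(*(k[0]-k[1])))
E
```

```text
0.008 [[0.5422, -0.2893], [0.5541, -0.3521], [0.4663, -0.3707], [0.4537, -0.3042]] [ 0.50408246 -0.32908497] 0.08971954381707511 0.06581186089374547 10.778378115469874 100.66101990583553
[-6.30969026e-05  7.02728873e-03 -2.91247529e-03]
0.012 [[0.5426, -0.2896], [0.5543, -0.3514], [0.4679, -0.3698], [0.4555, -0.3043]] [ 0.50507674 -0.3287794 ] 0.0883073962639388 0.064776010126181 10.778378115469915 100.66101990583554
[-6.75714441e-05  6.92556092e-03 -3.94765507e-03]
[[0.5247, -0.1699], [0.5658, -0.3944], [0.4731, -0.4118], [0.4312, -0.1866]]
cover far edge [[0.534, -0.288], [0.5449, -0.3417]] 101.53520831523433 in tool [[-0.0, -0.0273, -0.0404], [-0.0004, 0.0275, -0.0404]] 0.054763803810605464
```

Call:
{"fn": "drive_tool", "kwargs": {
  "steps": [
    [2, 0.7, -0.35, 0.8, 0.5],
    [4, 0, 0, 0, 0.5],
    [3, 0, 0, 0, 0.5],
    [1.3, 0, 0, 0, 0.5],
    [0, 0, 0, 0, 0.5],
    [0, 0, 0, 0, 0.5]
  ]
}}

```text
time: 6.8
eef_pos: [0.5077, -0.3315, 0.0224]
tcp_rot: [0.704, 0.065, -0.704, 0.066]
contact_force: [0.8, 0.2, -0.5]
opening: 0.644
```

```bash
python3 - <<'E'
from h import *
import pickle
s=readout.get_state();print(s["time"],s["eef_pos"].round(4),s["contact_force"],s["opening"],R.from_quat(s["tcp_rot"]).as_matrix().round(3).tolist())
w=cam("wrist");pickle.dump((w,s),open("w5.pkl","wb"));save(w,"pics/w5.png",(124,60,444,300),2.5)
E
```

```text
6.8 [ 0.5077 -0.3315  0.0224] [ 0.81294695  0.16898919 -0.54499706] 0.6439543713056295 [[0.001, 0.185, -0.983], [-0.001, -0.983, -0.185], [-1.0, 0.001, -0.001]]
```

View pics/w5.png

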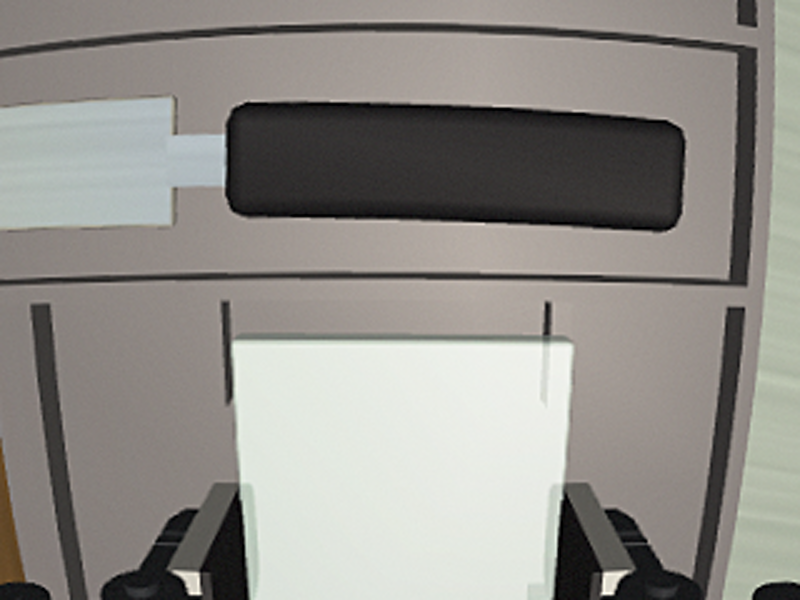

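```bash
python3 - <<'E'
from h import *
import pickle
w,s=pickle.load(open("w5.pkl","rb"));T=R.from_quat(s["tcp_rot"]).as_matrix()
W=lambda u,v,z:px2w(w,124+(u+.5)/2.5-.5,60+(v+.5)/2.5-.5,z)
print(w["eye"], (T.T@(w["eye"]-s["eef_pos"])).round(4),(T.T@w["R"]).round(3).tolist())
t=lambda p:(T.T@(p-s["eef_pos"]))[1:].round(4).tolist()
for z in(.008,.012): print(z,[t(W(*p,z)) for p in((226,301),(547,301),(228,404),(544,404))],[W(*p,z)[:2].round(4).tolist() for p in((226,301),(547,301),(228,404))])
print("cover",[t(W(*p,.0224+.016)) for p in((233,339),(572,341))])
q=[W(*p,.014) for p in((754,300),)];print(np.round(q,4).tolist())
E
```

```text
[ 0.57420115 -0.31836379  0.16528614] [-0.1428 -0.0004 -0.068 ] [[-0.0, 0.265, -0.964], [1.0, 0.001, -0.0], [0.0, -0.964, -0.265]]
0.008 [[-0.0352, -0.0414], [0.0286, -0.0413], [-0.0359, -0.02], [0.0289, -0.02]] [[0.5419, -0.2893], [0.5535, -0.352], [0.5207, -0.2926]]
0.012 [[-0.0343, -0.0421], [0.0278, -0.0419], [-0.035, -0.0212], [0.0281, -0.0212]] [[0.5427, -0.2901], [0.554, -0.3511], [0.5221, -0.2932]]
cover [[-0.0276, -0.0403], [0.0274, -0.0399]]
[[0.5633, -0.3929, 0.014]]
```

Call:
{"fn": "drive_tool", "kwargs": {
  "steps": [
    [0, -0.33, 0.25, 0, 0.5],
    [0.7, 0, 0, 0, 0.5],
    [0.6, 0, 0, 0, 0.5],
    [0, 0, 0, 0, 0.5],
    [0, 0, 0, 0, 0.5]
  ]
}}

```text
time: 7.35
eef_pos: [0.5037, -0.3279, 0.0079]
tcp_rot: [-0.704, -0.066, 0.704, -0.066]
contact_force: [-0.4, 0.6, -0.7]
opening: 0.644
```

Call:
{"fn": "drive_tool", "kwargs": {
  "steps": [
    [0.3, 0, 0, 0, 0.5],
    [0.2, 0, 0, 0, 0.5],
    [0.2, 0, 0, 0, 0.5],
    [0, 0, 0, 0, 0.5]
  ]
}}

```text
time: 7.75
eef_pos: [0.5037, -0.3279, 0.0009]
tcp_rot: [-0.704, -0.066, 0.704, -0.066]
contact_force: [-0.1, 0.4, -0.9]
opening: 0.643
```

Call:
{"fn": "drive_tool", "kwargs": {
  "steps": [
    [0.1, 0, 0, 0, 0.5],
    [0.1, 0, 0, 0, 0.5],
    [0, 0, 0, 0, 0.5]
  ]
}}

```text
time: 8.05
eef_pos: [0.504, -0.3283, 0.0002]
tcp_rot: [-0.704, -0.066, 0.704, -0.066]
contact_force: [-2.4, 1.8, 4.8]
opening: 0.643
```

Call:
{"fn": "drive_tool", "kwargs": {
  "steps": [
    [0.1, 0, 0, 0, 0.5],
    [0.1, 0, 0, 0, 0.5],
    [0, 0, 0, 0, 0.5]
  ]
}}

```text
time: 8.35
eef_pos: [0.504, -0.3283, 0.0001]
tcp_rot: [-0.704, -0.066, 0.705, -0.066]
contact_force: [-5.5, 4.4, 14.5]
opening: 0.642
```

Call:
{"fn": "drive_tool", "kwargs": {
  "steps": [
    [-0.25, 0, 0, 0, 0.6],
    [0, 0, 0, 0, 0.62],
    [0, 0, 0, 0, 0.64],
    [0, 0, 0, 0, 0.65],
    [0, 0, 0, 0, 0.66],
    [0, 0, 0, 0, 0.67],
    [0, 0, 0, 0, 0.68],
    [0, 0, 0, 0, 0.7],
    [0, 0, 0, 0, 0.72],
    [0, 0, 0, 0, 0.75]
  ],
  "force": 20
}}

```text
time: 9.35
eef_pos: [0.5037, -0.3279, -0.0005]
tcp_rot: [-0.704, -0.066, 0.704, -0.066]
contact_force: [-0.4, 0.4, 0.1]
opening: 0.752
```

Call:
{"fn": "drive_tool", "kwargs": {
  "steps": [
    [0, 0, 0, 0, 0.8],
    [-1, 0, 0, 0, 0.8],
    [-3, 0, 0, 0, 0.8],
    [-4, 0, 0, 0, 0.8],
    [-4, 0, 0, 0, 0.8],
    [-3, 0, 0, 0, 0.8],
    [0, 0, 0, 0, 0.8],
    [0, 0, 0, 0, 0.8]
  ]
}}

```text
time: 10.15
eef_pos: [0.5043, -0.3285, 0.1514]
tcp_rot: [0.705, 0.065, -0.703, 0.067]
contact_force: [0.5, 0.7, -0.8]
opening: 0.799
```

```bash
python3 - <<'E'
from h import *
import pickle
s=readout.get_state();print(s["time"],s["eef_pos"].round(4),s["contact_force"],s["opening"],R.from_quat(s["tcp_rot"]).as_matrix().round(3).tolist())
w=cam("wrist");pickle.dump((w,s),open("w6.pkl","wb"));save(w,"pics/w6.png",(184,100,384,250),4)
E
```

```text
10.15 [ 0.5043 -0.3285  0.1514] [ 0.4750802   0.70902832 -0.80648186] 0.7990594778464135 [[0.002, 0.186, -0.983], [-0.002, -0.983, -0.186], [-1.0, 0.002, -0.002]]
```

View pics/w6.png

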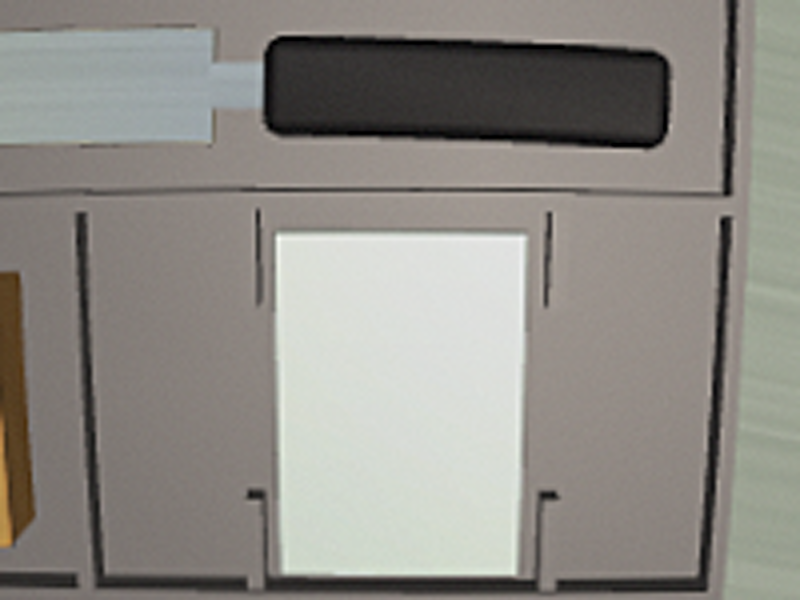

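Cover lies flat inside the bay walls (crop corners (276,235)…(520,575)), nothing else disturbed. Next: the plate's pose from the earlier picture w3, and a mosaic for the reader.

```bash
python3 - <<'E'
from h import *
import pickle
w=pickle.load(open("w3.pkl","rb"))
W=lambda u,v,z:px2w(w,84+(u+.5)/2-.5,100+(v+.5)/2-.5,z)[:2]
p=np.array([W(*q,.018) for q in((359,114),(453,114),(359.5,338.5),(430,339.5))])
print(p.round(4).tolist(),np.hypot(*(p[2]-p[0])),np.degrees(np.arctan2(*(p[2]-p[0])[::-1])),np.degrees(np.arctan2(*(p[0]-p[1])[::-1])))
th=np.radians(151.1);x=np.array([np.cos(th),np.sin(th)]);y=np.array([-x[1],x[0]])
for e in((p[0]+p[1])/2,): print("origin",e+.057*x,"grasp",e+.032*x)
w1=pickle.load(open("w1.pkl","rb"));W1=lambda u,v:px2w(w1,184+(u+.5)/4-.5,125+(v+.5)/4-.5,.018)[:2]
e=(W1(312,93)+W1(488,93))/2;print("w1 origin",e+.057*x,"grasp",e+.032*x)
a,b=pickle.load(open("ab.pkl","rb"))
A=save(a,"pics/ra.png",(395,180,475,330),4)[:600,:320];B=save(b,"pics/rb.png",(160,240,300,410),3.4)
m=np.zeros((600,800,3),np.uint8);m[:A.shape[0],:320]=A;m[:B.shape[0],320:320+B.shape[1]]=B[:,:480];cv2.imwrite("pics/rm.png",m)
s=readout.get_state();T=R.from_quat(s["tcp_rot"]).as_matrix()
g=e+.032*x;print("tool move",T.T@np.r_[g-s["eef_pos"][:2],0])
E
```

```text
[[0.5878, -0.0311], [0.567, -0.0699], [0.488, 0.0244], [0.4704, -0.0073]] 0.11419671621774201 150.94943395091016 61.837813161595
origin [ 0.52752158 -0.02296893] grasp [ 0.5494082  -0.03505099]
w1 origin [ 0.52765041 -0.02283284] grasp [ 0.54953702 -0.0349149 ]
tool move [ 9.82631361e-05 -2.79239209e-01 -9.95762417e-02]
```

View pics/rm.png

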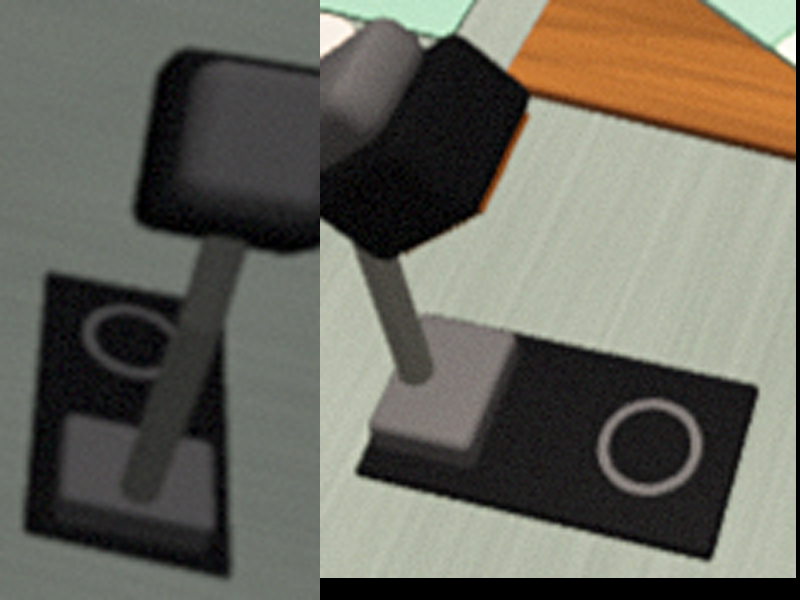

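Mosaic: in the side part the foot's front corners are at (757,386),(711,558), a back corner at (357,473), ring centre ≈(650,446); in the scene part front corner (48,273), back corners (25,530),(230,577).

```bash
python3 - <<'E'
from h import *
import pickle
a,b=pickle.load(open("ab.pkl","rb"))
S=lambda u,v,z=.008:px2w(b,160+(u-320+.5)/3.4-.5,240+(v+.5)/3.4-.5,z)[:2]
A=lambda u,v,z=.008:px2w(a,395+(u+.5)/4-.5,180+(v+.5)/4-.5,z)[:2]
f1,f2,bk=S(757,386),S(711,558),S(357,473)
g1,h1,h2=A(48,273),A(25,530),A(230,577)
ang=lambda v:np.degrees(np.arctan2(v[1],v[0]))
print("side",f1,f2,bk,"len",np.hypot(*(bk-f2)),"wid",np.hypot(*(f1-f2)),"yaw",ang(bk-f2),ang(f2-f1)-90)
print("scene",g1,h1,h2,np.hypot(*(h1-g1)),np.hypot(*(h2-h1)),ang(h1-g1),ang(h2-h1)-90)
r=S(650,446);print("ring side",r,"from corners",(f1+f2)/2+.045*(bk-f2)/np.hypot(*(bk-f2)))
# least squares of rect: x,y,yaw
from scipy.optimize import least_squares
def res(q):
    c,s=np.cos(q[2]),np.sin(q[2]);P=lambda X,Y:np.array([q[0]+c*X-s*Y,q[1]+s*X+c*Y])
    return np.concatenate([P(-.045,-.048)-f1,P(-.045,.048)-f2,P(.14,.048)-bk,P(-.045,-.048)-g1,P(.14,-.048)-h1,P(.14,.048)-h2,(P(0,0)-r)])
o=least_squares(res,[.5,.28,0.3]);print(o.x,np.degrees(o.x[2]),(o.fun*1000).round(1))
E
```

```text
side [0.45843503 0.23301817] [0.45301523 0.32713674] [0.63477305 0.33623002] len 0.18198514731760945 wid 0.09427448238819788 yaw 2.8640997486386794 3.295725806859494
scene [0.45959867 0.23249836] [0.64295155 0.24105345] [0.63889247 0.33430141] 0.18355235574921203 0.09333626720627607 2.671435531495057 2.4925109953889404
ring side [0.50018583 0.28081606] from corners [0.50066892 0.28232598]
[0.50045401 0.2816316  0.04785335] 2.7417947661788027 [-0.6 -1.5  0.2  0.3  3.2  0.  -1.8 -1.  -0.4 -0.7 -0.9  2.   0.3  0.8]
```

Call:
{"fn": "drive_tool", "kwargs": {
  "steps": [
    [0, -4.65, -1.65, 0, 1],
    [0, -4.65, -1.65, 0, 1],
    [0, -4.65, -1.65, 0, 1],
    [0, -4.65, -1.65, 0, 1],
    [0, -4.65, -1.65, 0, 1],
    [0, -4.65, -1.65, 0, 1],
    [0, 0, 0, -8.25, 0.8],
    [0, 0, 0, -8.25, 0.8],
    [0, 0, 0, -8.25, 0.8],
    [0, 0, 0, -8.25, 0.8]
  ]
}}

```text
time: 11.2
eef_pos: [0.548, -0.0349, 0.1475]
tcp_rot: [-0.654, -0.266, 0.657, -0.264]
contact_force: [0.5, 0.8, -0.8]
opening: 0.801
```

Call:
{"fn": "drive_tool", "kwargs": {
  "steps": [
    [0, 0, 0, -8.25, 0.7],
    [0, 0, 0, -8.25, 0.7],
    [0, 0, 0, -8.25, 0.7],
    [0, 0, 0, -8.25, 0.7],
    [0, 0, 0, -8.25, 0.7],
    [0, 0, 0, -8.25, 0.7],
    [0, 0, 0, -8.25, 0.7],
    [0, 0, 0, -8.25, 0.7],
    [0, 0, 0, -8.25, 0.7]
  ]
}}

```text
time: 12.1
eef_pos: [0.5479, -0.0353, 0.1474]
tcp_rot: [0.362, 0.609, -0.363, 0.605]
contact_force: [-0.6, 0.1, -0.6]
opening: 0.701
```

Call:
{"fn": "drive_tool", "kwargs": {
  "steps": [
    [0, 0, 0, -8.25, 0.7],
    [0, 0, 0, -8.25, 0.7],
    [0, 0, 0, -8.25, 0.7],
    [0, 0, 0, -8.25, 0.7],
    [0, 0, 0, 0, 0.7],
    [0, 0, 0, 0, 0.7],
    [0, 0, 0, 0, 0.7]
  ]
}}

```text
time: 12.8
eef_pos: [0.5489, -0.0355, 0.149]
tcp_rot: [0.178, 0.685, -0.178, 0.684]
contact_force: [0.5, 0.4, -0.8]
opening: 0.7
```

```bash
python3 - <<'E'
from h import *
s=readout.get_state();T=R.from_quat(s["tcp_rot"]).as_matrix();print(s["time"],s["eef_pos"].round(4),s["contact_force"],s["opening"],T.round(3).tolist(),"yaw",np.degrees(np.arctan2(T[1,1],T[0,1])))
print("tool move",T.T@np.r_[.5495-s["eef_pos"][0],-.035-s["eef_pos"][1],0])
E
```

```text
12.8 [ 0.5489 -0.0355  0.149 ] [ 0.52633409  0.39685632 -0.76890919] 0.700214322851029 [[-0.002, 0.488, 0.873], [0.0, 0.873, -0.488], [-1.0, -0.0, -0.002]] yaw 60.82071964897506
tool move [-6.75960203e-07  7.39122997e-04  2.42490901e-04]
```

Call:
{"fn": "drive_tool", "kwargs": {
  "steps": [
    [4, 0.05, 0, -0.3, 0.65],
    [4, 0, 0, 0, 0.65],
    [3, 0, 0, 0, 0.65],
    [1.5, 0, 0, 0, 0.65],
    [0.9, 0, 0, 0, 0.65],
    [0, 0, 0, 0, 0.65],
    [0, 0, 0, 0, 0.65]
  ]
}}

```text
time: 13.5
eef_pos: [0.5509, -0.0355, 0.0173]
tcp_rot: [0.176, 0.684, -0.176, 0.686]
contact_force: [-0.3, 0.1, 0.5]
opening: 0.654
```

Call:
{"fn": "drive_tool", "kwargs": {
  "steps": [
    [0.4, 0, 0, 0, 0.65],
    [0.2, 0, 0, 0, 0.65],
    [0, 0, 0, 0, 0.6],
    [0, 0, 0, 0, 0.55],
    [0, 0, 0, 0, 0.5],
    [0, 0, 0, 0, 0.4],
    [0, 0, 0, 0, 0.35],
    [0, 0, 0, 0, 0.35]
  ],
  "force": 35
}}

```text
time: 14.3
eef_pos: [0.5499, -0.0352, 0.0103]
tcp_rot: [0.176, 0.685, -0.176, 0.685]
contact_force: [-0.7, 0.7, 4.9]
opening: 0.499
```

Call:
{"fn": "drive_tool", "kwargs": {
  "steps": [
    [-0.3, 0, 0, 0, 0.35],
    [-0.5, 0, 0, 0, 0.35],
    [-1.5, 0, 0, 0, 0.35],
    [-3, 0, 0, 0, 0.35],
    [-3, 0, 0, 0, 0.35],
    [-2, 0, 0, 0, 0.35],
    [-1, 0, 0, 0, 0.35],
    [0, 0, 0, 0, 0.35]
  ]
}}

```text
time: 15.1
eef_pos: [0.5508, -0.0355, 0.1251]
tcp_rot: [0.176, 0.683, -0.176, 0.686]
contact_force: [-0.6, -0.1, -1.3]
opening: 0.504
```

Call:
{"fn": "drive_tool", "kwargs": {
  "steps": [
    [0, 0, 0, 5, 0.35],
    [0, 0, 0, 8, 0.35],
    [0, 0, 0, 8, 0.35],
    [0, 0, 0, 8, 0.35],
    [0, 0, 0, 8, 0.35],
    [0, 0, 0, 8, 0.35],
    [0, 0, 0, 8, 0.35],
    [0, 0, 0, 8, 0.35],
    [0, 0, 0, 8, 0.35],
    [0, 0, 0, 8, 0.35]
  ]
}}

```text
time: 16.1
eef_pos: [0.5484, -0.0349, 0.1209]
tcp_rot: [-0.564, -0.426, 0.566, -0.424]
contact_force: [0.6, 0.6, -2.0]
opening: 0.5
```

Call:
{"fn": "drive_tool", "kwargs": {
  "steps": [
    [0, 0, 0, 8, 0.35],
    [0, 0, 0, 8, 0.35],
    [0, 0, 0, 8, 0.35],
    [0, 0, 0, 8, 0.35],
    [0, 0, 0, 8, 0.35],
    [0, 0, 0, 8, 0.35],
    [0, 0, 0, 8, 0.35],
    [0, 0, 0, 8, 0.35],
    [0, 0, 0, 7.4, 0.35],
    [0, 0, 0, 0, 0.35]
  ]
}}

```text
time: 17.1
eef_pos: [0.5485, -0.0349, 0.1211]
tcp_rot: [-0.706, -0.018, 0.708, -0.017]
contact_force: [0.5, -0.1, -1.3]
opening: 0.495
```

Call:
{"fn": "drive_tool", "kwargs": {
  "steps": [
    [0, 0, 2, 0, 0.35],
    [0, 0, 4, 0, 0.35],
    [0, -2, 3.5, 0, 0.35],
    [0, -4, 1, 0, 0.35],
    [0, -4.5, 0, 0, 0.35],
    [0, -4.5, 0, 0, 0.35],
    [0, -4, 0, 0, 0.35],
    [0, -2, 0, 0, 0.35],
    [0, 0, 0, 0, 0.35],
    [0, 0, 0, 0, 0.35]
  ]
}}

```text
time: 18.1
eef_pos: [0.4337, 0.1693, 0.1221]
tcp_rot: [-0.706, -0.018, 0.707, -0.019]
contact_force: [-0.6, 0.5, -0.4]
opening: 0.498
```

```bash
cat > chk.py <<'E'
from h import *
s=readout.get_state();T=R.from_quat(s["tcp_rot"]).as_matrix();print(s["time"],s["eef_pos"].round(4),s["contact_force"].round(2),s["opening"],T.round(3).tolist(),"yaw",np.degrees(np.arctan2(T[1,1],T[0,1])),s["qpos"].round(2))
print("tool move",T.T@(np.array([.4331,.2784,.1123])-s["eef_pos"]))
E
python3 chk.py
```

```text
18.1 [0.4337 0.1693 0.1221] [-0.58  0.45 -0.37] 0.49843419308240416 [[-0.002, 0.053, -0.999], [-0.001, -0.999, -0.053], [-1.0, 0.001, 0.002]] yaw -86.983129055569 [ 0.15 -0.06  2.17 -0.    1.03  1.67]
tool move [ 0.0097051  -0.10901485 -0.00512174]
```

Call:
{"fn": "drive_tool", "kwargs": {
  "steps": [
    [0, -2, 0, 0, 0.35],
    [0, -3, 0, 0, 0.35],
    [0, -3, 0, 0, 0.35],
    [0, -2, 0, 0, 0.35],
    [0.5, -0.9, -0.3, 0.3, 0.35],
    [0.4, 0, -0.2, 0, 0.35],
    [0, 0, 0, 0, 0.35],
    [0, 0, 0, 0, 0.35],
    [0, 0, 0, 0, 0.35],
    [0, 0, 0, 0, 0.35]
  ]
}}

```text
time: 19.1
eef_pos: [0.4342, 0.2779, 0.114]
tcp_rot: [0.707, 0.015, -0.707, 0.015]
contact_force: [0.3, 0.5, -0.7]
opening: 0.499
```

```bash
python3 chk.py; python3 - <<'E'
from h import *
import pickle
b=cam("side");w=cam("wrist");a=cam("scene");pickle.dump((a,b,w),open("f.pkl","wb"))
B=save(b,"",(140,190,340,400),2) if 0 else None
def cr(d,c,k):
    x0,y0,x1,y1=c;return cv2.resize(cv2.cvtColor(d["frame"],cv2.COLOR_RGB2BGR)[y0:y1,x0:x1],None,fx=k,fy=k,interpolation=cv2.INTER_CUBIC)
A=cr(w,(84,0,484,300),1.5); # 600x450
m=np.zeros((600,800,3),np.uint8)
B=cr(b,(160,230,300,410),2.8) # 392x504
C=cr(w,(184,60,386,280),2) # 404x440
m[:504,:392]=B;m[:440,396:800]=C
D=cr(a,(395,220,475,270),2); m[442:542,396:556]=D
cv2.imwrite("pics/fin.png",m)
for n,d in(("side",b),("wrist",w),("scene",a)): print(n,w2px(d,[.5005,.2816,.12]),w2px(d,[.5005,.2816,.008]))
E
```

```text
19.1 [0.4342 0.2779 0.114 ] [ 0.34  0.54 -0.7 ] 0.49863145084921806 [[0.0, 0.044, -0.999], [0.0, -0.999, -0.044], [-1.0, -0.0, -0.0]] yaw -87.50260956277313 [ 0.37  0.07  2.06 -0.    1.02  1.9 ]
tool move [ 0.00170668 -0.00050624  0.00103899]
side [252.55423873 333.04333044] [256.3780477  371.17917798]
wrist [283.7587086  128.52545915] [283.82570296 127.03494419]
scene [440.87263825 225.92894651] [428.06109721 265.79771596]
```

View pics/fin.png

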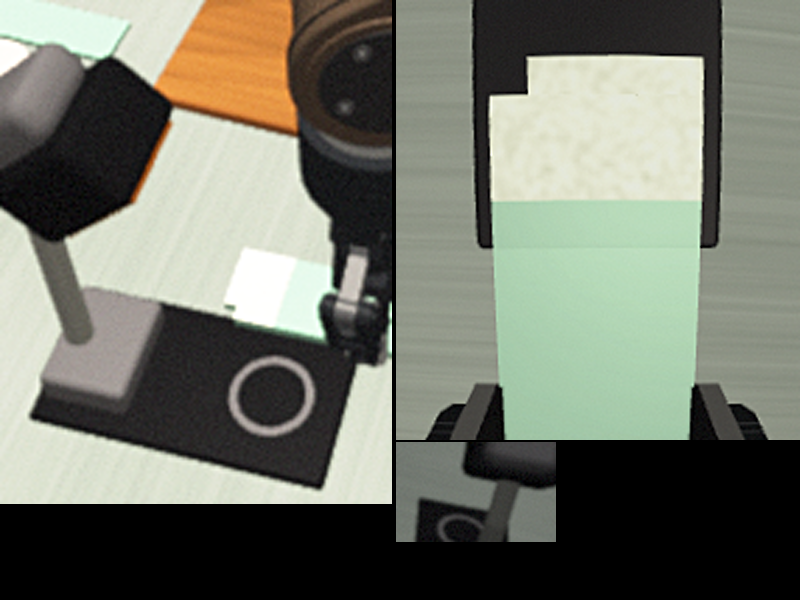

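Final view: the plate is held by its clear end over the foot, notch/frosted end pointing inward, label up (wrist panel frost edges y=56 and y=200, x 490–703). Refining the last millimetres numerically.

```bash
python3 - <<'E'
from h import *
import pickle
a,b,w=pickle.load(open("f.pkl","rb"))
W=lambda u,v,z:px2w(w,184+(u-396+.5)/2-.5,60+(v+.5)/2-.5,z)[:2]
for z in(.118,.120,.122,.124):
    P=[W(*p,z) for p in((703,56.5),(701,200),(492,200),(489.5,95))]
    x=(P[0]-P[1]);c,s=.9989,.0471
    mid=(P[1]+P[2])/2+.015*np.array([c,s])
    print(z,"frost len",np.hypot(*x),"yaw",np.degrees(np.arctan2(x[1],x[0])),"width",np.hypot(*(P[1]-P[2])),"yaw2",np.degrees(np.arctan2(*(P[2]-P[1])[::-1]))-90,"centre",mid, "far-based",P[0]-.015*np.array([c,s])+.022*np.array([-s,c]))
S=lambda u,v,z:px2w(b,160+(u+.5)/2.8-.5,230+(v+.5)/2.8-.5,z)[:2]
for z in(.118,.120,.122): print("side",S(244,248,z),S(297,259,z),S(279,330,z))
E
```

```text
0.118 frost len 0.031041554027323098 yaw 2.483446146259281 width 0.04505736512558878 yaw2 2.4822290843308394 centre [0.50228735 0.28163182] far-based [0.50327225 0.28103213]
0.12 frost len 0.03059447969383978 yaw 2.483446146259305 width 0.04440842881704228 yaw2 2.4822290843308252 centre [0.5024975  0.28164152] far-based [0.5030217  0.28134662]
0.122 frost len 0.03014740536035635 yaw 2.483446146259234 width 0.043759492508495784 yaw2 2.482229084330811 centre [0.50270765 0.28165121] far-based [0.50277114 0.28166111]
0.124 frost len 0.02970033102687309 yaw 2.4834461462592534 width 0.043110556199949336 yaw2 2.482229084330797 centre [0.50291781 0.28166091] far-based [0.50252059 0.28197559]
side [0.51931853 0.25696928] [0.48790233 0.25546775] [0.48251456 0.30151809]
side [0.51868262 0.25829009] [0.48736867 0.25679345] [0.48199843 0.30269393]
side [0.51804672 0.25961091] [0.48683501 0.25811916] [0.48148231 0.30386977]
```

Call:
{"fn": "drive_tool", "kwargs": {
  "steps": [
    [0.1, 0, 0.1, 0, 0.35],
    [0.07, 0, 0.02, 0, 0.35],
    [0, 0, 0, 0, 0.35],
    [0, 0, 0, 0, 0.35],
    [0, 0, 0, 0, 0.35],
    [0, 0, 0, 0, 0.35],
    [0, 0, 0, 0, 0.35],
    [0, 0, 0, 0, 0.35],
    [0, 0, 0, 0, 0.35],
    [0, 0, 0, 0, 0.35]
  ]
}}

```text
time: 20.25
eef_pos: [0.4328, 0.2784, 0.1121]
tcp_rot: [0.707, 0.016, -0.707, 0.016]
contact_force: [0.7, 0.2, -1.0]
opening: 0.502
```

```bash
python3 chk.py; python3 -c "
from h import *
print(abs(readout.get_state()['dq']).max()); print(sign_off())"
```

```text
20.25 [0.4328 0.2784 0.1121] [ 0.74  0.15 -1.01] 0.5023070887892779 [[0.0, 0.044, -0.999], [0.0, -0.999, -0.044], [-1.0, -0.0, -0.0]] yaw -87.45799252382969 [0.37 0.07 2.06 0.   1.01 1.9 ]
tool move [-1.67652323e-04  2.81162624e-05 -3.41912288e-04]
0.002609624824522396
the job is handed in; nothing more can be done
None
```

I laid the cover glass in its tray bay. The arm now holds the plate at the label reader, gripped by the clear end, label up, frosted end pointing in. I handed the job in at about 20 s of the 51 s allowed.

- **Cover:** a wrist picture taken after release shows it flat and inside the bay walls. The fingertips met the tray floor first, so it slid or dropped the last few millimetres (I estimate about 6) when I released it.
- **Plate:** the arm's pose is level and within about 0.3 mm of my computed target. The grip is steady at 0.50 opening, and the outside force is about 1 N, so nothing else is being touched.
- **Reading point:** before a last trim of about 1–2 mm, the cameras disagreed on how far in the label centre was. The wrist view put it about 2 mm too far in and the side view within 1 mm, so I corrected by about half. The remaining error should be 1–2 mm, the same as the calibration. I took no picture after that trim.
- **Forces:** I saw at most about 15 N, while setting the cover down. The other objects looked unmoved in the pictures I took.

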